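Flip the specimen status marker to green

ROBOT

A 6-joint arm with a two-finger parallel gripper is mounted at the origin on the work surface. World frame = base frame: x ahead of the robot, y to its left, z up, the work surface at z = 0. Lengths are in m, angles in degrees, forces in N, time in s.
With the tool pointing down it reaches from about 0.4 to 0.825 m from the base axis. Payload 7 kg.
Tool frame: the origin (TCP) lies at the very end of the fingers, on their centre line; the grasp point (between the pads) lies behind it (r.grasp_offset is the z of the grasp point in the tool frame, in m); z points along the fingers, y is the direction in which the jaws open and shut (so a half turn about z gives the same grasp; the last joint's range is limited). The gripper opens to 88 mm and grips with 3 to 60 N. Pads are 19 mm wide; open, the fingers measure 130 mm over their backs; the gripper's body (78 mm by 193 mm) begins 47 mm behind the grasp point.
Start: joints at [-48.352, 20.546, 0.682, 0, -70.136, -16.507], TCP at [0.287, -0.611, 0.19] pointing down, gripper open.
Joint ranges: [-176.03, 176.03], [-82.01, 121.73], [-58.28, 71.71], [-173.87, 95.51], [-174.79, -0.11], [-173.66, 173.66]. Speed limits (degrees/s): [136.94, 136.94, 172.46, 180, 180, 180].

INTERFACE

Orientations are given as [roll, pitch, yaw] about the fixed x, y, z axes, in that order (R = Rz(yaw) Ry(pitch) Rx(roll)).
In Python, from plant import r gives the robot as it stands. The module is installed in compiled form; this text tells all that it offers.
- The arm moves only by the tool servo_tool, never from a script. Its argument "targets" is a list of rows, each an object of numbers: "dx", "dy", "dz": the shift along the world's x, y, z in cm; "spin": the turn about the world's z in rad; "grip": the opening in per cent of the stroke, from 0 (shut) to 100 (fully open). A call has exactly 10 rows; each row is the pose to reach, as a shift and turn from the pose commanded when the call began; what a row does not reach only later rows make up. A row lasts 1/12 s, in which the tool goes at most 41.7 mm and 7.16 degrees, less where a joint would pass 70% of its speed; a pose out of reach is approached as far as the arm can. A call with a gripper value outside its range is refused whole. The fingers move at their own pace and stop on an object; "squeeze" is the grip in N (left out, the last holds). Time passes only in rows, so rows that repeat a pose let the fingers close, or fill a call up. It gives the time, the measured TCP pose, the force and the opening at its end, in the units of the state.
- r.get_state(): the state, without advancing time (a new reading comes with each control period).
- r.capture(name): name is "scene" or "top" or "wrist"; returns the picture (480x640x3 uint8, blue, green, red); there is no depth.
- r.get_calibration(name): a dict with "K" (3x3 intrinsics, pixels), "extrinsics" (4x4, takes a point from camera to world coordinates). Camera axes: x right, y down, z forward; pixel columns grow to the right and rows downward; lengths in m; the calibration is good to about 2 mm. The wrist camera is an equidistant fisheye: a pixel r from the principal point sees the ray r / f radians off the axis. A picture is of the moment at which its call begins: read the wrist's pose just before it. get_calibration takes no time and is no camera call; for the wrist camera it gives the pose at the moment of the call.
- r.close_job(): hands the job in, once; it reports no verdict.
Trained networks look in the newest picture that a camera, given by its name, has taken for a name from the list of things; names that differ only in an ending like _2 or _b are one class to them, and where a whole thing is asked for, a point or a joint stands for the part that bears it (a point fixed in the world has none). Each returns a list of dicts, best first, with "p" (0 to 1); they miss things now and then, are a little off and sometimes report something else, mostly with a low value. They report only what shows in the picture. A call takes as long as a camera call.
- r.cut_out(name, camera): "mask" (480x640 bool, what is visible of it) and "extent" ([left, top, right, bottom] in pixels, round what is visible of it).
The state is a dict: "time_s": time; "joints": joint angles; "qd": joint speeds; "joint_torque": joint torques, N m; "tcp_pos": TCP position; "eef_rot": TCP orientation; "contact_force": force on the tool from outside, world axes, zero at the start; "moment": the same for the moment, N m; "gripper_width": finger opening in m.
Only numpy, scipy, OpenCV 4.12 (cv2) and the standard library are available. Lean on these libraries where they do the work, as an engineer would, in place of code of your own. Each camera call takes 0.05 s, during which the arm holds its last target. There are 200 camera calls.

TASK

Two flip-over status markers stand on the bench; one still shows red. Push that marker's paddle gently over its pivot with the fingertips until it lies flat on the other side, showing green. Do not lift, drag or tip either marker stand, leave the green marker's paddle as it is, and do not disturb the jar, the vial or the clay block.

Things in the scene. Friction and masses are not known exactly. Their poses are not given: they have to be found in the camera images.
- stand_a: Stand of the marker that shows red at the start (to be flipped). Loose, about 1.3 kg: grey base 170 (x) x 110 (y) x 12 mm, origin at the centre of its underside on the bench, z up, any yaw. Aluminium cheeks at y = +-47 mm (58 mm high) carry the hinge axle. Black rubber rests at x = +-66 mm (10 x 30 mm, tops at 47.5 mm height) stop the paddle level on either side.
- stand_a_hinge (a point): Middle of stand_a's hinge axle, which runs along the stand's y axis 50 mm above the bench; same axes as stand_a.
- paddle_a (a joint): Angle of stand_a's paddle, 0 to 3.14 rad, starts at 0 to 0.2. 0: level over the stand's +x half, red face up (top at 52.5 mm height); 1.57: straight up (top edge at 128 mm height); 3.14: level over the -x half, green face up. The hinge is stiff (friction 0.025 N m): the paddle stays where it is left.
- paddle_a_lug (a point): Middle of the end of paddle_a's yellow thumb lug: 35 mm long, 24 mm wide, 5 mm thick, rising from the axle at mid-width, at right angles to the leaf on its red side. Straight up at angle 0 (top at 85 mm height), towards -x at 1.57, hanging down at 3.14. Pushing its top towards the stand's -x (about 1 N) raises the leaf.
- paddle_a_edge (a point): Middle of the free edge of paddle_a's leaf. The leaf is a flat plate 5 mm thick, 76 mm wide along the axle, from 10 to 78 mm out from the axle, red on one face and green on the other, about 30 g.
- stand_b: A second, identical stand, whose paddle already shows green (lies over its own -x half); leave it alone. Origin at the centre of its underside, same axes and sizes as stand_a.
- stand_b_hinge (a point): Middle of stand_b's hinge axle, 50 mm above the bench.
- paddle_b (a joint): Angle of stand_b's paddle, measured like paddle_a; starts between 2.95 and 3.14 (green up) and must stay there.
- jar: Loose glass specimen jar with white cap, 54 mm diameter, 60 mm high, beside stand_a; origin at the centre of its underside.
- vial: Loose amber vial with black cap, 34 mm diameter, 70 mm high, beside stand_a; origin at the centre of its underside.
- clay: Loose terracotta clay block, 45 x 32 x 28 mm high, beside stand_b; origin at the centre of its underside.

How it is judged:
By the outcome, as a careful person would: the job done as asked, in the order asked, and still so for the second after the job is handed in, with the robot touching nothing.
It also fails if it takes over 45 s, if anything falls off the work surface, if the arm or the gripper's body presses on something with over 40 N, if the wrist force passes 120 N, or if a joint passes its speed limit or range.

## Working session

There is one attempt and no reset: what is moved stays moved. The work goes in short steps, Python scripts to look and compute and a tool call to move; the robot and the scene stay as the last step left them, time stands still between calls to the robot, and variables do not carry over. Pictures are saved under pics/ and viewed, about 8 in all and at most 12, crops included, and the job is handed in when it is done.

Besides the shell and the picture viewer there is one more tool, called by a JSON object that holds its "api" and its "payload", one argument or row to a line. servo_tool: Moves the arm, as the interface text tells. Its arguments: {"type":"object","properties":{"targets":{"type":"array"},"squeeze":{"type":"number"}},"required":["targets"]}

```bash
mkdir -p pics; python3 - <<'E'
from plant import r
import cv2,numpy as np
s=r.get_state();print({k:np.round(v,3).tolist() for k,v in s.items()})
for c in("scene","top"):
    im=r.capture(c);cv2.imwrite(f"pics/{c}0.png",im)
    K=r.get_calibration(c);print(c,np.round(K["K"],1).tolist(),np.round(K["extrinsics"],3).tolist())
    for n in("stand_a","paddle_a","paddle_a_lug","jar","vial","clay"):
        try:print(n,[(round(d["p"],2),np.round(d["extent"]).tolist()) for d in r.cut_out(n,c)][:3])
        except Exception as e:print(n,e)
E
```

```text
{'time_s': 0.0, 'joints': [-48.352, 20.592, 0.636, -0.018, -70.136, -16.506], 'qd': [-0.109, -0.036, -0.071, -0.094, 0.092, -0.058], 'joint_torque': [-0.001, -58.272, 29.306, 6.998, 0.007, -0.0], 'tcp_pos': [0.287, -0.611, 0.189], 'eef_rot': [179.907, -0.01, -154.864], 'contact_force': [-0.477, 0.7, 0.805], 'moment': [0.001, -0.022, 0.065], 'gripper_width': 0.087}
scene [[546.7, 0.0, 319.3], [0.0, 546.7, 245.4], [0.0, 0.0, 1.0]] [[-0.726, 0.399, -0.56, 1.073], [0.687, 0.402, -0.605, 0.598], [-0.016, -0.824, -0.567, 0.664], [0.0, 0.0, 0.0, 1.0]]
stand_a [(0.85, [226.0, 215.0, 289.0, 273.0]), (0.58, [388.0, 295.0, 468.0, 392.0])]
paddle_a [(0.74, [404.0, 292.0, 455.0, 330.0]), (0.58, [238.0, 223.0, 285.0, 247.0])]
paddle_a_lug [(0.66, [402.0, 292.0, 456.0, 331.0])]
jar [(0.94, [348.0, 310.0, 375.0, 353.0])]
vial [(0.97, [463.0, 314.0, 488.0, 353.0])]
clay [(0.68, [201.0, 233.0, 222.0, 257.0])]
top [[461.1, 0.0, 326.0], [0.0, 461.1, 241.6], [0.0, 0.0, 1.0]] [[0.013, -0.98, 0.199, 0.381], [-1.0, -0.012, 0.006, -0.012], [-0.003, -0.199, -0.98, 0.936], [0.0, 0.0, 0.0, 1.0]]
stand_a [(0.94, [160.0, 222.0, 253.0, 317.0]), (0.91, [371.0, 227.0, 471.0, 314.0]), (0.72, [182.0, 251.0, 240.0, 310.0])]
paddle_a [(0.8, [385.0, 229.0, 438.0, 286.0]), (0.72, [183.0, 252.0, 241.0, 310.0])]
paddle_a_lug [(0.6, [183.0, 253.0, 239.0, 307.0])]
jar [(0.66, [232.0, 225.0, 263.0, 258.0]), (0.23, [157.0, 219.0, 251.0, 317.0])]
vial [(0.6, [166.0, 295.0, 186.0, 310.0])]
clay [(0.95, [436.0, 220.0, 464.0, 245.0])]
```

```bash
python3 - <<'E'
import cv2,numpy as np
t=cv2.imread("pics/top0.png");s=cv2.imread("pics/scene0.png")
a=cv2.resize(t[200:340,140:280],None,fx=4,fy=4,interpolation=cv2.INTER_CUBIC)[:,:400+160]
cv2.imwrite("pics/topcrop.png",a)
cv2.imwrite("pics/scrop.png",cv2.resize(s[190:400,190:500],None,fx=2.5,fy=2.5,interpolation=cv2.INTER_CUBIC))
E
```

```text
(no output)
```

View pics/topcrop.png

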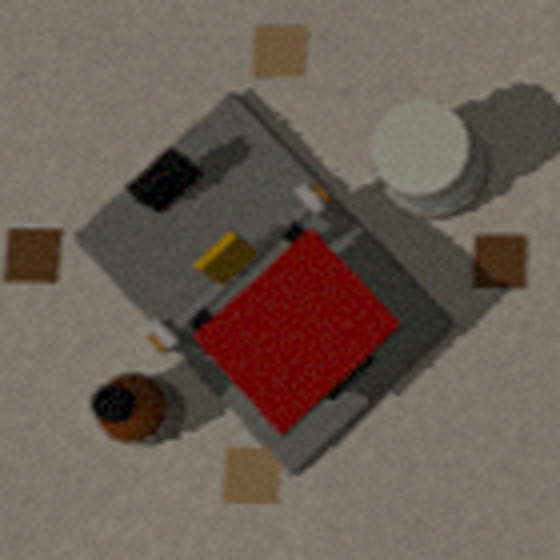

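View pics/scrop.png

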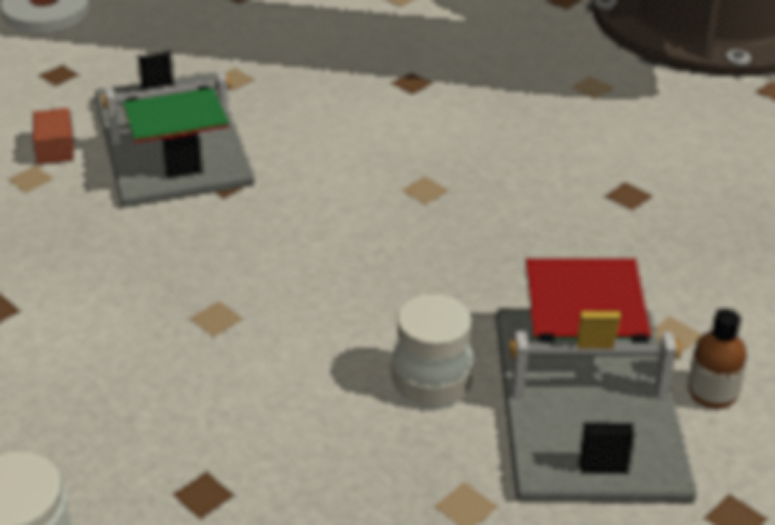

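```bash
cat > fit.py <<'E'
from plant import r
import cv2,numpy as np
from scipy.optimize import least_squares
def leaf(u,v,th,n=2.5): return (u*np.cos(th)-n*np.sin(th),v,50+u*np.sin(th)+n*np.cos(th))
def pts(th):
    return [(-85,55,12),(-85,-55,12),(85,-55,12),(85,55,12),(0,47,58),(0,-47,58),
      (-35*np.sin(th),0,50+35*np.cos(th)),leaf(10,38,th),leaf(10,-38,th),leaf(78,-38,th),leaf(78,38,th)]
def proj(P,c):
    E=np.linalg.inv(c["extrinsics"]);q=(c["K"]@(E[:3,:3]@P.T+E[:3,3:])).T
    return q[:,:2]/q[:,2:]
def world(p,x):
    c,s=np.cos(x[2]),np.sin(x[2]);p=np.array(p)/1000
    return np.c_[c*p[:,0]-s*p[:,1]+x[0],s*p[:,0]+c*p[:,1]+x[1],p[:,2]]
E
python3 - <<'E'
from fit import *
t=np.array([(235,92),(78,237),(295,475),(455,322),(312,193),(160,335),(228,243),(312,230),(195,335),(283,433),(400,325)])/4+[140,200]
# scene crop; base corners, cheeks(y+,y-), leaf far corners
s=np.array([(518,497),(694,497),(0,0),(0,0),(520,333),(668,336),(600,312),(0,0),(0,0),(636,259),(527,259)])/2.5+[190,190]
use=[0,1,4,5,6,9,10]
ct,cs=r.get_calibration("top"),r.get_calibration("scene")
f1=lambda x:(proj(world(pts(x[3]),x),ct)-t).ravel()
f2=lambda x:(proj(world(pts(x[3]),x),cs)-s)[use].ravel()
for nm,f in(("top",f1),("scene",f2),("both",lambda x:np.r_[f1(x),f2(x)])):
    o=least_squares(f,[.35,.25,np.radians(-135),.1],loss="soft_l1");print(nm,np.round(o.x,4),np.degrees(o.x[2:]).round(1),np.abs(f(o.x)).round(1).tolist())
x=o.x;print("grasp_off",r.grasp_offset, "axis x",np.cos(x[2]),np.sin(x[2]))
print("dist",np.hypot(*x[:2]))
E
```

```text
top [ 0.5076  0.2353 -2.3538  0.1561] [-134.9    8.9] [0.0, 1.0, 1.5, 0.5, 0.2, 0.6, 0.7, 0.1, 0.0, 1.2, 1.3, 0.4, 3.0, 1.4, 0.3, 1.0, 0.0, 0.1, 0.2, 0.5, 0.6, 0.8]
scene [ 0.5075  0.2393 -2.3629  0.1102] [-135.4    6.3] [1.3, 2.7, 1.0, 1.6, 0.4, 2.4, 0.3, 1.8, 0.1, 0.2, 0.1, 0.2, 0.8, 0.2]
both [ 0.5074  0.2372 -2.3539  0.101 ] [-134.9    5.8] [0.9, 0.9, 2.4, 0.4, 1.1, 0.7, 0.2, 0.2, 0.9, 1.4, 0.3, 0.3, 3.3, 2.2, 0.5, 0.8, 0.8, 0.3, 0.3, 1.0, 0.3, 0.1, 1.8, 3.3, 0.3, 2.7, 0.5, 1.8, 0.9, 0.9, 1.2, 0.7, 1.3, 0.2, 2.1, 0.4]
grasp_off -0.0188 axis x -0.7055164247620298 -0.7086935687523933
dist 0.5600409137566674
```

{"api": "servo_tool", "payload": {
  "targets": [
    {"dx": 1.0, "dy": 3.8, "dz": 0, "spin": 0.05, "grip": 0},
    {"dx": 2.0, "dy": 7.6, "dz": 0, "spin": 0.1, "grip": 0},
    {"dx": 3.0, "dy": 11.4, "dz": 0, "spin": 0.15, "grip": 0},
    {"dx": 4.0, "dy": 15.2, "dz": 0, "spin": 0.2, "grip": 0},
    {"dx": 5.0, "dy": 19, "dz": 0, "spin": 0.25, "grip": 0},
    {"dx": 6.0, "dy": 22.8, "dz": 0, "spin": 0.3, "grip": 0},
    {"dx": 7.0, "dy": 26.6, "dz": 0, "spin": 0.347, "grip": 0},
    {"dx": 8.0, "dy": 30.4, "dz": 0, "spin": 0.347, "grip": 0},
    {"dx": 9.0, "dy": 34.2, "dz": 0, "spin": 0.347, "grip": 0},
    {"dx": 10.0, "dy": 38, "dz": 0, "spin": 0.347, "grip": 0}
  ],
  "squeeze": 10
}}

```text
time_s: 1.53
tcp_pos: [0.3868, -0.2293, 0.1902]
eef_rot: [-180.0, 0.0, -135.0]
contact_force: [1.5, 0.5, 0.7]
gripper_width: 0.0263
```

{"api": "servo_tool", "payload": {
  "targets": [
    {"dx": 1.0, "dy": 3.8, "dz": 0, "spin": 0, "grip": 0},
    {"dx": 2.0, "dy": 7.6, "dz": 0, "spin": 0, "grip": 0},
    {"dx": 3.0, "dy": 11.4, "dz": 0, "spin": 0, "grip": 0},
    {"dx": 4.0, "dy": 15.2, "dz": 0, "spin": 0, "grip": 0},
    {"dx": 5.0, "dy": 19, "dz": 0, "spin": 0, "grip": 0},
    {"dx": 6.0, "dy": 22.8, "dz": 0, "spin": 0, "grip": 0},
    {"dx": 7.0, "dy": 26.6, "dz": 0, "spin": 0, "grip": 0},
    {"dx": 8.0, "dy": 30.4, "dz": 0, "spin": 0, "grip": 0},
    {"dx": 9.0, "dy": 34.2, "dz": 0, "spin": 0, "grip": 0},
    {"dx": 9.0, "dy": 34.2, "dz": 0, "spin": 0, "grip": 0}
  ]
}}

```text
time_s: 2.37
tcp_pos: [0.4787, 0.1162, 0.1899]
eef_rot: [-180.0, 0.1, -134.8]
contact_force: [0.0, 0.3, 1.4]
gripper_width: 0.0007
```

{"api": "servo_tool", "payload": {
  "targets": [
    {"dx": 0.3, "dy": 3.5, "dz": 0},
    {"dx": 0.6, "dy": 7, "dz": 0},
    {"dx": 0.8, "dy": 10, "dz": 0},
    {"dx": 0.8, "dy": 10, "dz": -2},
    {"dx": 0.8, "dy": 10, "dz": -4},
    {"dx": 0.8, "dy": 10, "dz": -6},
    {"dx": 0.8, "dy": 10, "dz": -7},
    {"dx": 0.8, "dy": 10, "dz": -8},
    {"dx": 0.8, "dy": 10, "dz": -8},
    {"dx": 0.8, "dy": 10, "dz": -8}
  ]
}}

```text
validation failed for argument at $.ta...
```

```bash
python3 - <<'E'
from plant import r
import cv2,numpy as np
s=r.get_state();print(s["tcp_pos"],s["contact_force"])
a=r.capture("scene")[260:410,330:500];w=r.capture("wrist")
a=cv2.resize(a,(400,353));w=cv2.resize(w,(400,300))
o=np.zeros((353,800,3),np.uint8);o[:,:400]=a;o[:300,400:]=w
cv2.imwrite("pics/p1.png",o)
E
```

```text
[0.47867149 0.116224   0.18985215] [0.01399793 0.3453114  1.3529996 ]
```

View pics/p1.png

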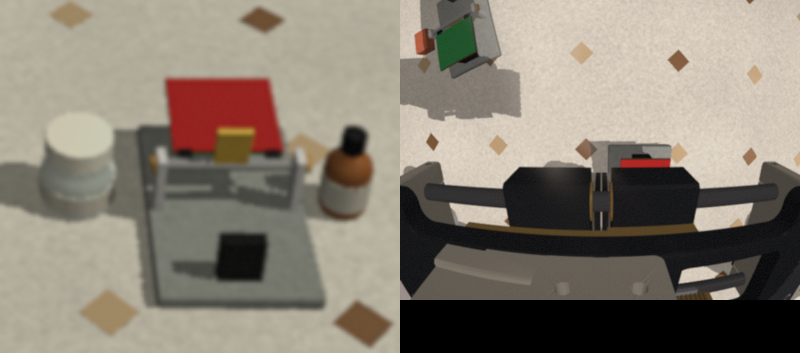

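The picture shows the marker untouched, and the arm still short of the stand. The move was refused, probably because each row needs every field.

{"api": "servo_tool", "payload": {
  "targets": [
    {"dx": 0.3, "dy": 3.5, "dz": 0, "spin": 0, "grip": 0},
    {"dx": 0.6, "dy": 7, "dz": 0, "spin": 0, "grip": 0},
    {"dx": 0.8, "dy": 10, "dz": 0, "spin": 0, "grip": 0},
    {"dx": 0.8, "dy": 10, "dz": -2, "spin": 0, "grip": 0},
    {"dx": 0.8, "dy": 10, "dz": -4, "spin": 0, "grip": 0},
    {"dx": 0.8, "dy": 10, "dz": -6, "spin": 0, "grip": 0},
    {"dx": 0.8, "dy": 10, "dz": -7, "spin": 0, "grip": 0},
    {"dx": 0.8, "dy": 10, "dz": -8, "spin": 0, "grip": 0},
    {"dx": 0.8, "dy": 10, "dz": -8, "spin": 0, "grip": 0},
    {"dx": 0.8, "dy": 10, "dz": -8, "spin": 0, "grip": 0}
  ]
}}

```text
time_s: 3.3
tcp_pos: [0.485, 0.2105, 0.1101]
eef_rot: [-180.0, -0.0, -135.0]
contact_force: [-0.1, -0.3, 0.0]
gripper_width: 0.0004
```

```bash
cat > look.py <<'E'
import sys,cv2,numpy as np
from plant import r
s=r.get_state();print(s["time_s"],s["tcp_pos"],s["contact_force"])
a=r.capture("scene")[230:410,330:500];w=r.capture("wrist")
a=cv2.resize(a,(400,424));w=cv2.resize(w,(400,300))
o=np.zeros((424,800,3),np.uint8);o[:,:400]=a;o[:300,400:]=w
cv2.imwrite(sys.argv[1],o)
E
python3 look.py pics/p2.png
```

```text
3.3 [0.48504862 0.2104514  0.11014948] [-0.11048474 -0.31054133  0.02057896]
```

View pics/p2.png

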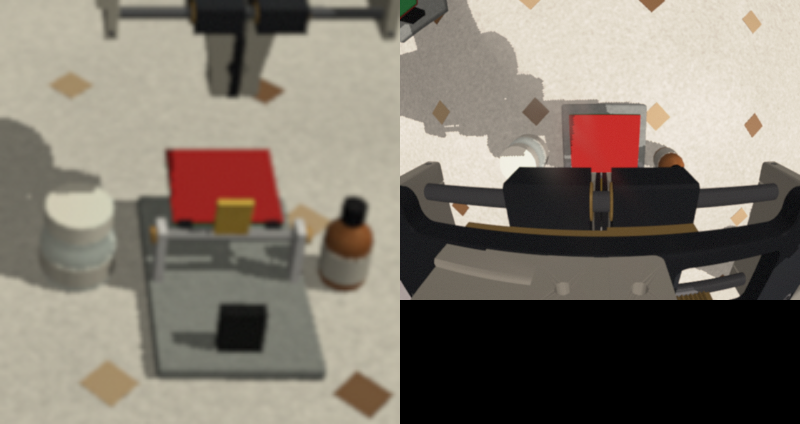

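```bash
python3 - <<'E'
from fit import *
x=[.5074,.2372,-2.3539]
p=proj(np.array([r.get_state()["tcp_pos"]]),r.get_calibration("scene"));print((p-[330,230])*400/170)
d=np.array(r.get_state()["tcp_pos"])[:2]-x[:2];c,s=np.cos(x[2]),np.sin(x[2]);print("in stand",c*d[0]+s*d[1],-s*d[0]+c*d[1])
E
```

```text
[[224.2992409  132.20873686]]
in stand 0.03395619695276851 0.002856468630452502
```

```bash
python3 - <<'E'
from fit import *
R=r.get_state();tp=np.array(R["tcp_pos"]);print(tp,R["eef_rot"])
o=[]
for n,(a,b) in(("scene",(330,190)),("top",(150,190))):
    im=r.capture(n);c=r.get_calibration(n)
    z=cv2.resize(im[b:b+200,a:a+160],None,fx=2.5,fy=2.5,interpolation=cv2.INTER_CUBIC)
    q=(proj(np.array([tp+[0,0,k] for k in(0,.02,.04,.06)]),c)-[a,b])*2.5
    m=(proj(world(pts(.1),[.5074,.2372,-2.3539]),c)-[a,b])*2.5
    for p in q: cv2.circle(z,tuple(p.astype(int)),3,(255,0,255),-1)
    for p in m: cv2.circle(z,tuple(p.astype(int)),3,(0,255,255),1)
    o.append(z)
cv2.imwrite("pics/p3.png",np.hstack(o))
E
```

```text
[0.48546896 0.21111913 0.11089783] [-1.79981092e+02  9.55647640e-02 -1.34988764e+02]
```

View pics/p3.png

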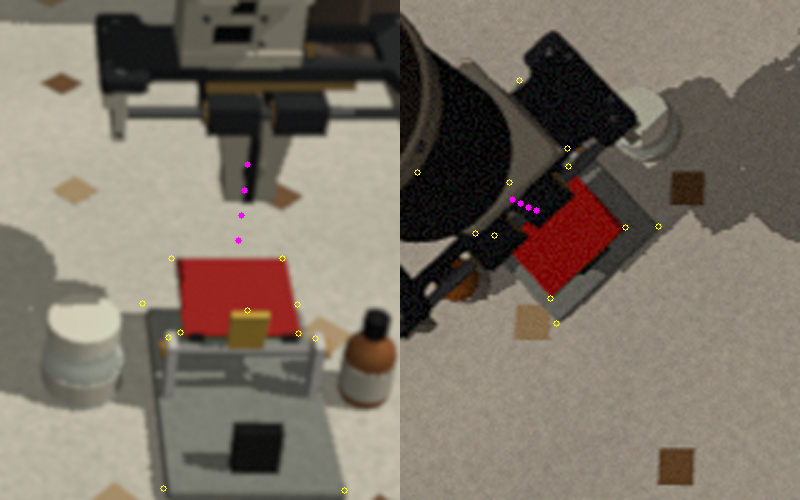

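```bash
python3 - <<'E'
from fit import *
tp=np.array(r.get_state()["tcp_pos"]);c=r.get_calibration("wrist");im=r.capture("wrist")
print(np.round(c["K"],1).tolist(),np.round(c["extrinsics"],3).tolist())
def fe(P):
    E=np.linalg.inv(c["extrinsics"]);q=(E[:3,:3]@P.T+E[:3,3:]).T
    return np.array([cv2.fisheye.projectPoints(v.reshape(1,1,3),np.zeros(3),np.zeros(3),c["K"],np.zeros(4))[0].ravel() for v in q])
for p in fe(np.array([tp+[0,0,k] for k in(0,.02,.04,.06)])): print("tcp",p.round());cv2.circle(im,tuple(p.astype(int)),3,(255,0,255),-1)
for p in fe(world(pts(.1),[.5074,.2372,-2.3539])): cv2.circle(im,tuple(p.astype(int)),3,(0,255,255),1)
for p in fe(world([(85,55,0),(85,-55,0)],[.5074,.2372,-2.3539])): cv2.circle(im,tuple(p.astype(int)),3,(0,255,0),1)
cv2.imwrite("pics/p4.png",cv2.resize(im[140:400,180:480],None,fx=2,fy=2))
E
```

```text
[[371.6, 0.0, 321.6], [0.0, 371.6, 238.1], [0.0, 0.0, 1.0]] [[-0.707, 0.682, 0.185, 0.437], [0.707, 0.683, 0.185, 0.161], [-0.0, 0.262, -0.965, 0.306], [0.0, 0.0, 0.0, 1.0]]
tcp [324. 267.]
tcp [324. 280.]
tcp [324. 296.]
tcp [325. 316.]
```

View pics/p4.png

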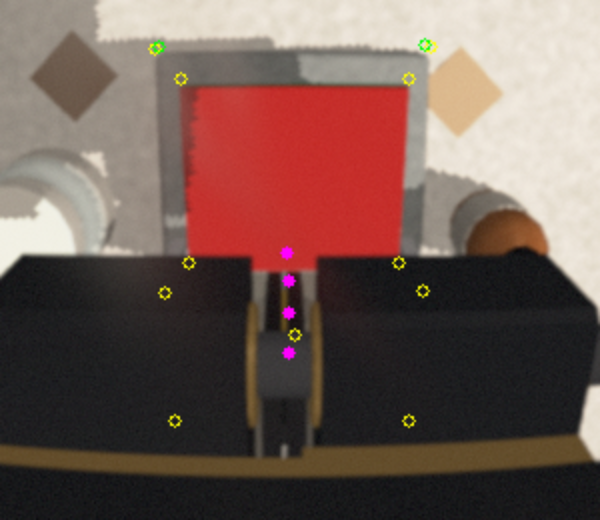

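```bash
python3 - <<'E'
from fit import *
x=np.array([.5074,.2372,-2.3539]);tp=np.array(r.get_state()["tcp_pos"])
cw,cs=r.get_calibration("wrist"),r.get_calibration("scene")
def fe(P,c):
    E=np.linalg.inv(c["extrinsics"]);q=(E[:3,:3]@P.T+E[:3,3:]).T
    return cv2.fisheye.projectPoints(q.reshape(-1,1,3),np.zeros(3),np.zeros(3),c["K"],np.zeros(4))[0][:,0]
for w in(9.5,0):
    f=lambda v:np.r_[(proj(world([(v[0]-w,v[1],v[2])],x),cs)[0]-[428,270]),fe(world([(v[0]+w,v[1],v[2])],x),cw)[0]-[323,275]]
    o=least_squares(f,[34,0,110]);print(w,o.x.round(1),o.fun.round(1))
d=tp[:2]-x[:2];u=[np.cos(x[2]),np.sin(x[2])];print(tp,u@d)
E
```

```text
9.5 [ 34.7   3.2 150. ] [ 0.2  0.  -0.1 -0. ]
0 [ 39.9   2.9 139. ] [-1.6 -0.1  0.5  0.1]
[0.48521087 0.21126244 0.11065531] 0.034036696318313596
```

{"api": "servo_tool", "payload": {
  "targets": [
    {"dx": 0, "dy": 0, "dz": -1, "spin": 0, "grip": 0},
    {"dx": 0, "dy": 0, "dz": -2, "spin": 0, "grip": 0},
    {"dx": 0, "dy": 0, "dz": -2.5, "spin": 0, "grip": 0},
    {"dx": 0, "dy": 0, "dz": -3, "spin": 0, "grip": 0},
    {"dx": 0, "dy": 0, "dz": -3.5, "spin": 0, "grip": 0},
    {"dx": 0, "dy": 0, "dz": -3.5, "spin": 0, "grip": 0},
    {"dx": 0, "dy": 0, "dz": -3.5, "spin": 0, "grip": 0},
    {"dx": 0, "dy": 0, "dz": -3.5, "spin": 0, "grip": 0},
    {"dx": 0, "dy": 0, "dz": -3.5, "spin": 0, "grip": 0},
    {"dx": 0, "dy": 0, "dz": -3.5, "spin": 0, "grip": 0}
  ]
}}

```text
time_s: 4.38
tcp_pos: [0.4849, 0.2111, 0.0751]
eef_rot: [-180.0, 0.0, -135.0]
contact_force: [-0.2, 0.9, 0.1]
gripper_width: 0.0004
```

```bash
sed -i 's/230:410,330:500/220:400,330:500/' look.py; python3 look.py pics/p5.png
```

```text
4.3833 [0.48494027 0.21113787 0.0750979 ] [-0.23129939  0.86022333  0.12176549]
```

View pics/p5.png

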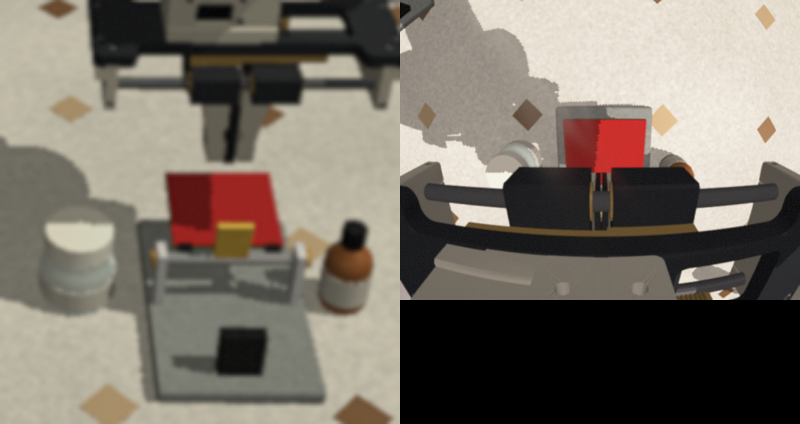

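{"api": "servo_tool", "payload": {
  "targets": [
    {"dx": 0.1, "dy": 0.4, "dz": 0, "spin": 0, "grip": 0},
    {"dx": 0.4, "dy": 0.8, "dz": 0, "spin": 0, "grip": 0},
    {"dx": 0.8, "dy": 1.2, "dz": 0, "spin": 0, "grip": 0},
    {"dx": 1.1, "dy": 1.5, "dz": 0, "spin": 0, "grip": 0},
    {"dx": 1.4, "dy": 1.8, "dz": 0, "spin": 0, "grip": 0},
    {"dx": 1.7, "dy": 2.1, "dz": 0, "spin": 0, "grip": 0},
    {"dx": 2.0, "dy": 2.4, "dz": 0, "spin": 0, "grip": 0},
    {"dx": 2.3, "dy": 2.7, "dz": 0, "spin": 0, "grip": 0},
    {"dx": 2.3, "dy": 2.7, "dz": 0, "spin": 0, "grip": 0},
    {"dx": 2.3, "dy": 2.7, "dz": 0, "spin": 0, "grip": 0}
  ]
}}

```text
time_s: 5.32
tcp_pos: [0.5078, 0.238, 0.0746]
eef_rot: [180.0, -0.0, -135.0]
contact_force: [-0.7, 0.0, -0.4]
gripper_width: 0.0007
```

```bash
cat > num.py <<'E'
import cv2,numpy as np,sys
from plant import r
s=r.get_state();print(s["time_s"],np.round(s["tcp_pos"],4),np.round(s["contact_force"],1))
o=[]
for n,(y0,y1,x0,x1) in(("scene",(220,400,330,500)),("top",(190,330,140,280))):
    im=r.capture(n)[y0:y1,x0:x1];h=cv2.cvtColor(im,cv2.COLOR_BGR2HSV);H,S,V=[h[...,i].astype(int) for i in range(3)]
    for nm,m in(("red",((H<5)|(H>175))&(S>150)&(V>60)),("yel",(abs(H-24)<6)&(S>180)&(V>80)),("grn",(abs(H-65)<12)&(S>120))):
        y,x=np.nonzero(m)
        if len(x)>5:print(n,nm,len(x),"c",x.mean().round(1)+x0,y.mean().round(1)+y0,"rows",y.min()+y0,y.max()+y0)
    o.append(cv2.resize(im,(400,int(400*(y1-y0)/(x1-x0)))))
z=np.zeros((430,800,3),np.uint8)
for i,a in enumerate(o): z[:a.shape[0],400*i:400*i+400]=a
if len(sys.argv)>1:cv2.imwrite(sys.argv[1],z)
E
python3 num.py pics/p6.png
```

```text
5.3167 [0.5078 0.238  0.0746] [-0.7  0.  -0.4]
scene red 924 c 421.7 309.3 rows 294 324
scene yel 46 c 428.3 322.5 rows 317 327
top red 1307 c 213.3 282.7 rows 258 308
top grn 195 c 176.7 242.2 rows 204 302
```

View pics/p6.png

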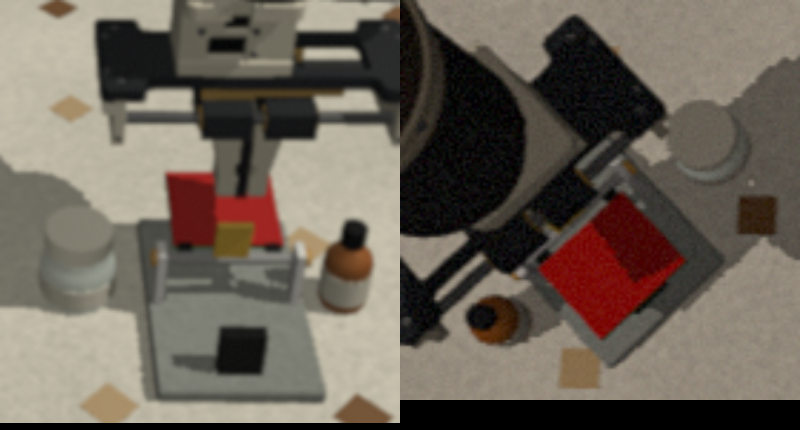

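{"api": "servo_tool", "payload": {
  "targets": [
    {"dx": -0.9, "dy": -0.9, "dz": 0, "spin": 0, "grip": 0},
    {"dx": -1.9, "dy": -1.9, "dz": 0, "spin": 0, "grip": 0},
    {"dx": -1.9, "dy": -1.9, "dz": -0.5, "spin": 0, "grip": 0},
    {"dx": -1.9, "dy": -1.9, "dz": -1.1, "spin": 0, "grip": 0},
    {"dx": -1.9, "dy": -1.9, "dz": -1.7, "spin": 0, "grip": 0},
    {"dx": -1.9, "dy": -1.9, "dz": -2.3, "spin": 0, "grip": 0},
    {"dx": -1.9, "dy": -1.9, "dz": -2.7, "spin": 0, "grip": 0},
    {"dx": -1.9, "dy": -1.9, "dz": -3.0, "spin": 0, "grip": 0},
    {"dx": -1.9, "dy": -1.9, "dz": -3.0, "spin": 0, "grip": 0},
    {"dx": -1.9, "dy": -1.9, "dz": -3.0, "spin": 0, "grip": 0}
  ]
}}

```text
time_s: 6.25
tcp_pos: [0.4888, 0.219, 0.0444]
eef_rot: [-180.0, -0.0, -135.0]
contact_force: [0.7, 1.1, -0.1]
gripper_width: 0.0004
```

```bash
python3 num.py pics/p7.png
```

```text
6.25 [0.4888 0.219  0.0444] [ 0.7  1.1 -0.1]
scene red 828 c 421.9 309.9 rows 294 324
scene yel 25 c 428.3 323.2 rows 318 327
top red 709 c 218.4 287.3 rows 260 308
top grn 190 c 189.0 260.1 rows 201 316
```

View pics/p7.png

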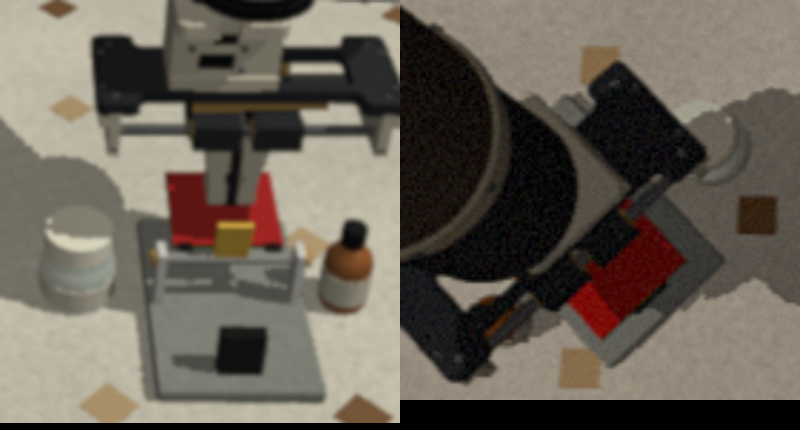

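```bash
python3 - <<'E'
from fit import *
x=[.5074,.2372,-2.3539];c=r.get_calibration("scene")
for rep,ax,row in((110.5,34,270),(75,34,287),(74.6,-1,303.6),(44.4,26,307)):
  for w in(9.5,5):
    zs=np.arange(40,180.);rw=proj(world([(ax-w,0,z) for z in zs],x),c)[:,1];z=np.interp(-row,-rw,zs);print(rep,w,z,z-rep)
E
```

```text
110.5 9.5 150.56125554609557 40.061255546095566
110.5 5 147.156281371507 36.65628137150699
75 9.5 116.87091106315425 41.87091106315425
75 5 113.24133529555493 38.24133529555493
74.6 9.5 112.48435158022545 37.884351580225456
74.6 5 108.62563441573917 34.02563441573918
44.4 9.5 82.18000479658016 37.780004796580165
44.4 5 78.27301879470025 33.87301879470025
```

{"api": "servo_tool", "payload": {
  "targets": [
    {"dx": 0, "dy": 0, "dz": -0.5, "spin": 0, "grip": 0},
    {"dx": 0.2, "dy": 0.2, "dz": -0.9, "spin": 0, "grip": 0},
    {"dx": 0.6, "dy": 0.6, "dz": -0.9, "spin": 0, "grip": 0},
    {"dx": 1.0, "dy": 1.0, "dz": -0.9, "spin": 0, "grip": 0},
    {"dx": 1.3, "dy": 1.3, "dz": -0.9, "spin": 0, "grip": 0},
    {"dx": 1.6, "dy": 1.6, "dz": -0.9, "spin": 0, "grip": 0},
    {"dx": 1.9, "dy": 1.9, "dz": -0.9, "spin": 0, "grip": 0},
    {"dx": 2.2, "dy": 2.2, "dz": -0.9, "spin": 0, "grip": 0},
    {"dx": 2.5, "dy": 2.5, "dz": -0.9, "spin": 0, "grip": 0},
    {"dx": 2.5, "dy": 2.5, "dz": -0.9, "spin": 0, "grip": 0}
  ]
}}

```text
time_s: 7.18
tcp_pos: [0.5146, 0.2447, 0.0358]
eef_rot: [-180.0, 0.0, -135.0]
contact_force: [-0.5, 0.7, -0.2]
gripper_width: 0.0005
```

```bash
python3 num.py pics/p8.png
```

```text
7.1833 [0.5146 0.2447 0.0358] [-0.5  0.7 -0.2]
scene red 450 c 418.0 309.7 rows 284 323
top red 420 c 205.6 277.0 rows 257 297
top grn 203 c 180.1 249.5 rows 196 302
```

View pics/p8.png

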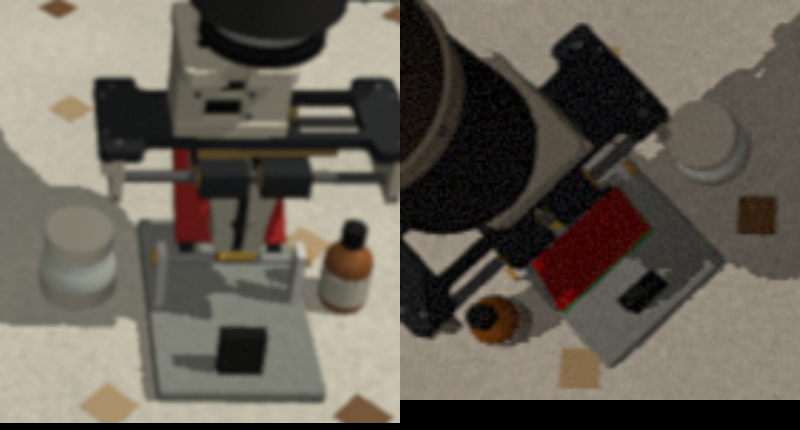

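```bash
python3 - <<'E'
from fit import *
x=[.5074,.2372,-2.3539];c=r.get_calibration("top")
t=np.array([(198.8,297.8),(227.5,269.8)])
for d in range(25,71,5):
  p=proj(world(pts(np.radians(d)),x),c)[9:11];print(d,(p-t).round(1).tolist())
E
```

```text
25 [[5.4, 7.7], [7.5, 6.8]]
30 [[3.4, 6.2], [5.6, 5.1]]
35 [[1.1, 4.4], [3.6, 3.3]]
40 [[-1.2, 2.5], [1.4, 1.2]]
45 [[-3.7, 0.4], [-0.9, -1.0]]
50 [[-6.4, -1.9], [-3.3, -3.4]]
55 [[-9.0, -4.3], [-5.9, -5.9]]
60 [[-11.8, -6.8], [-8.5, -8.5]]
65 [[-14.6, -9.5], [-11.1, -11.2]]
70 [[-17.3, -12.2], [-13.8, -13.9]]
```

{"api": "servo_tool", "payload": {
  "targets": [
    {"dx": 0, "dy": 0, "dz": 1, "spin": 0, "grip": 0},
    {"dx": 0, "dy": 0, "dz": 3, "spin": 0, "grip": 0},
    {"dx": 0, "dy": 0, "dz": 6, "spin": 0, "grip": 0},
    {"dx": 0, "dy": 0, "dz": 9, "spin": 0, "grip": 0},
    {"dx": 0, "dy": 0, "dz": 11, "spin": 0, "grip": 0},
    {"dx": -2, "dy": -2, "dz": 11, "spin": 0, "grip": 0},
    {"dx": -4, "dy": -4, "dz": 11, "spin": 0, "grip": 0},
    {"dx": -6.4, "dy": -6.4, "dz": 11, "spin": 0, "grip": 0},
    {"dx": -6.4, "dy": -6.4, "dz": 11, "spin": 0, "grip": 0},
    {"dx": -6.4, "dy": -6.4, "dz": 11, "spin": 0, "grip": 0}
  ]
}}

```text
time_s: 8.12
tcp_pos: [0.4491, 0.1792, 0.1474]
eef_rot: [-180.0, 0.2, -135.0]
contact_force: [0.8, 0.2, 0.1]
gripper_width: 0.0008
```

```bash
python3 num.py pics/p9.png
```

```text
8.1167 [0.4491 0.1792 0.1474] [0.8 0.2 0.1]
scene red 1882 c 426.5 302.3 rows 282 323
top grn 208 c 200.0 272.1 rows 209 326
```

{"api": "servo_tool", "payload": {
  "targets": [
    {"dx": 0, "dy": 0, "dz": -2, "spin": 0, "grip": 0},
    {"dx": 0, "dy": 0, "dz": -4, "spin": 0, "grip": 0},
    {"dx": 0, "dy": 0, "dz": -6, "spin": 0, "grip": 0},
    {"dx": 0, "dy": 0, "dz": -8, "spin": 0, "grip": 0},
    {"dx": 0, "dy": 0, "dz": -9.2, "spin": 0, "grip": 0},
    {"dx": 0.6, "dy": 0.6, "dz": -9.2, "spin": 0, "grip": 0},
    {"dx": 1.2, "dy": 1.2, "dz": -9.2, "spin": 0, "grip": 0},
    {"dx": 1.6, "dy": 1.6, "dz": -9.2, "spin": 0, "grip": 0},
    {"dx": 2.0, "dy": 2.0, "dz": -9.0, "spin": 0, "grip": 0},
    {"dx": 2.4, "dy": 2.4, "dz": -8.8, "spin": 0, "grip": 0}
  ]
}}

```text
time_s: 9.05
tcp_pos: [0.4749, 0.205, 0.0587]
eef_rot: [-180.0, 0.1, -135.0]
contact_force: [-1.1, -0.8, 0.5]
gripper_width: 0.0002
```

{"api": "servo_tool", "payload": {
  "targets": [
    {"dx": 0.4, "dy": 0.4, "dz": 0.2, "spin": 0, "grip": 0},
    {"dx": 0.8, "dy": 0.8, "dz": 0.4, "spin": 0, "grip": 0},
    {"dx": 1.2, "dy": 1.2, "dz": 0.6, "spin": 0, "grip": 0},
    {"dx": 1.6, "dy": 1.6, "dz": 0.8, "spin": 0, "grip": 0},
    {"dx": 2.0, "dy": 2.0, "dz": 0.9, "spin": 0, "grip": 0},
    {"dx": 2.4, "dy": 2.4, "dz": 0.9, "spin": 0, "grip": 0},
    {"dx": 2.8, "dy": 2.8, "dz": 0.9, "spin": 0, "grip": 0},
    {"dx": 3.2, "dy": 3.2, "dz": 0.9, "spin": 0, "grip": 0},
    {"dx": 3.6, "dy": 3.6, "dz": 0.9, "spin": 0, "grip": 0},
    {"dx": 3.6, "dy": 3.6, "dz": 0.9, "spin": 0, "grip": 0}
  ]
}}

```text
time_s: 9.88
tcp_pos: [0.5105, 0.2407, 0.0666]
eef_rot: [-180.0, 0.0, -135.0]
contact_force: [1.2, 0.5, -0.3]
gripper_width: 0.0005
```

```bash
python3 num.py pics/p10.png
```

```text
9.8833 [0.5105 0.2407 0.0666] [ 1.2  0.5 -0.3]
scene red 1071 c 430.7 315.2 rows 304 327
top grn 252 c 182.0 245.7 rows 200 303
```

View pics/p10.png

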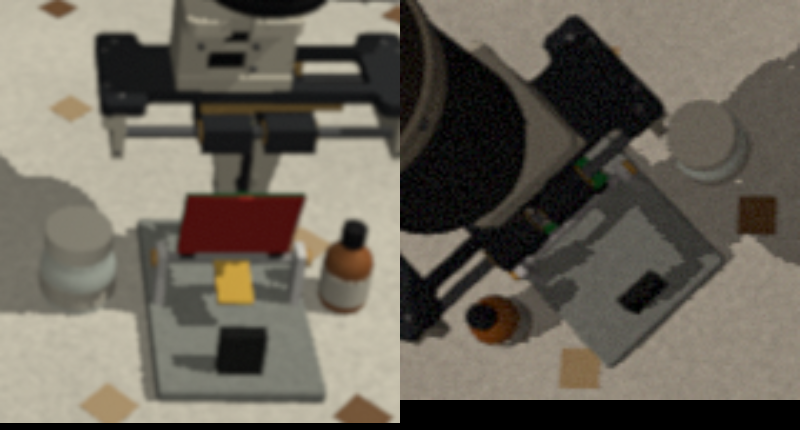

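{"api": "servo_tool", "payload": {
  "targets": [
    {"dx": 0.4, "dy": 0.4, "dz": 0, "spin": 0, "grip": 0},
    {"dx": 0.8, "dy": 0.8, "dz": 0, "spin": 0, "grip": 0},
    {"dx": 1.2, "dy": 1.2, "dz": 0, "spin": 0, "grip": 0},
    {"dx": 1.7, "dy": 1.7, "dz": 0, "spin": 0, "grip": 0},
    {"dx": 2.2, "dy": 2.2, "dz": 0, "spin": 0, "grip": 0},
    {"dx": 2.5, "dy": 2.5, "dz": -0.6, "spin": 0, "grip": 0},
    {"dx": 2.9, "dy": 2.9, "dz": -1.3, "spin": 0, "grip": 0},
    {"dx": 3.2, "dy": 3.2, "dz": -2.0, "spin": 0, "grip": 0},
    {"dx": 3.5, "dy": 3.5, "dz": -2.8, "spin": 0, "grip": 0},
    {"dx": 3.5, "dy": 3.5, "dz": -2.8, "spin": 0, "grip": 0}
  ]
}}

```text
time_s: 10.82
tcp_pos: [0.5442, 0.2747, 0.0363]
eef_rot: [180.0, -0.2, -135.0]
contact_force: [-0.3, -1.0, -0.7]
gripper_width: 0.0001
```

```bash
python3 num.py pics/p11.png; python3 - <<'E'
from fit import *
x=[.5074,.2372,-2.3539];c=r.get_calibration("scene")
for d in range(130,181,10):
  th=np.radians(d);print(d,proj(world([leaf(78,0,th,-2.5),leaf(78,0,th,2.5),leaf(10,0,th,-2.5)],x),c).round(1).tolist())
E
```

```text
10.8167 [0.5442 0.2747 0.0363] [-0.3 -1.  -0.7]
scene grn 596 c 430.5 343.4 rows 331 351
top grn 924 c 185.4 249.7 rows 190 303
130 [[434.8, 320.9], [434.9, 324.3], [427.3, 326.6]]
140 [[435.1, 330.2], [435.2, 333.6], [427.4, 327.7]]
150 [[435.2, 339.5], [435.1, 342.8], [427.5, 328.8]]
160 [[435.0, 348.4], [434.8, 351.5], [427.5, 329.9]]
170 [[434.4, 356.6], [434.2, 359.4], [427.5, 331.0]]
180 [[433.7, 363.8], [433.3, 366.2], [427.4, 332.1]]
```

{"api": "servo_tool", "payload": {
  "targets": [
    {"dx": 0.2, "dy": 0.2, "dz": -0.4, "spin": 0, "grip": 0},
    {"dx": 0.3, "dy": 0.3, "dz": -0.8, "spin": 0, "grip": 0},
    {"dx": 0.4, "dy": 0.4, "dz": -1.1, "spin": 0, "grip": 0},
    {"dx": 0.4, "dy": 0.4, "dz": -1.4, "spin": 0, "grip": 0},
    {"dx": 0.4, "dy": 0.4, "dz": -1.6, "spin": 0, "grip": 0},
    {"dx": 0.4, "dy": 0.4, "dz": -1.7, "spin": 0, "grip": 0},
    {"dx": 0.4, "dy": 0.4, "dz": -1.7, "spin": 0, "grip": 0},
    {"dx": 0.4, "dy": 0.4, "dz": -1.7, "spin": 0, "grip": 0},
    {"dx": 0.4, "dy": 0.4, "dz": -1.7, "spin": 0, "grip": 0},
    {"dx": 0.4, "dy": 0.4, "dz": -1.7, "spin": 0, "grip": 0}
  ]
}}

```text
time_s: 11.75
tcp_pos: [0.5488, 0.279, 0.0219]
eef_rot: [-180.0, 0.0, -135.0]
contact_force: [-1.3, 0.5, 0.1]
gripper_width: 0.0004
```

```bash
python3 num.py pics/p12.png
```

```text
11.75 [0.5488 0.279  0.0219] [-1.3  0.5  0.1]
scene red 9 c 434.6 364.0 rows 364 364
scene grn 739 c 428.9 350.2 rows 332 361
top grn 947 c 184.8 249.4 rows 190 302
```

{"api": "servo_tool", "payload": {
  "targets": [
    {"dx": 0, "dy": 0, "dz": -0.1, "spin": 0, "grip": 0},
    {"dx": 0, "dy": 0, "dz": -0.2, "spin": 0, "grip": 0},
    {"dx": 0, "dy": 0, "dz": -0.3, "spin": 0, "grip": 0},
    {"dx": 0, "dy": 0, "dz": -0.35, "spin": 0, "grip": 0},
    {"dx": 0, "dy": 0, "dz": -0.4, "spin": 0, "grip": 0},
    {"dx": 0, "dy": 0, "dz": -0.4, "spin": 0, "grip": 0},
    {"dx": 0, "dy": 0, "dz": -0.4, "spin": 0, "grip": 0},
    {"dx": 0, "dy": 0, "dz": -0.4, "spin": 0, "grip": 0},
    {"dx": 0, "dy": 0, "dz": -0.4, "spin": 0, "grip": 0},
    {"dx": 0, "dy": 0, "dz": -0.4, "spin": 0, "grip": 0}
  ]
}}

```text
time_s: 12.68
tcp_pos: [0.5487, 0.279, 0.0178]
eef_rot: [180.0, -0.0, -135.0]
contact_force: [-0.0, -0.7, 0.8]
gripper_width: 0.0003
```

```bash
python3 num.py pics/p13.png
```

```text
12.6833 [0.5487 0.279  0.0178] [-0.  -0.7  0.8]
scene grn 756 c 428.6 352.1 rows 333 364
top grn 874 c 186.1 250.4 rows 190 304
```

{"api": "servo_tool", "payload": {
  "targets": [
    {"dx": 0, "dy": 0, "dz": -0.05, "spin": 0, "grip": 0},
    {"dx": 0, "dy": 0, "dz": -0.1, "spin": 0, "grip": 0},
    {"dx": 0, "dy": 0, "dz": -0.1, "spin": 0, "grip": 0},
    {"dx": 0, "dy": 0, "dz": -0.1, "spin": 0, "grip": 0},
    {"dx": 0, "dy": 0, "dz": -0.1, "spin": 0, "grip": 0},
    {"dx": 0, "dy": 0, "dz": -0.1, "spin": 0, "grip": 0},
    {"dx": 0, "dy": 0, "dz": -0.1, "spin": 0, "grip": 0},
    {"dx": 0, "dy": 0, "dz": -0.1, "spin": 0, "grip": 0},
    {"dx": 0, "dy": 0, "dz": -0.1, "spin": 0, "grip": 0},
    {"dx": 0, "dy": 0, "dz": -0.1, "spin": 0, "grip": 0}
  ]
}}

```text
time_s: 13.62
tcp_pos: [0.5487, 0.279, 0.0168]
eef_rot: [-180.0, 0.0, -135.0]
contact_force: [0.1, -0.1, -0.2]
gripper_width: 0.0003
```

{"api": "servo_tool", "payload": {
  "targets": [
    {"dx": 0, "dy": 0, "dz": -0.05, "spin": 0, "grip": 0},
    {"dx": 0, "dy": 0, "dz": -0.1, "spin": 0, "grip": 0},
    {"dx": 0, "dy": 0, "dz": -0.1, "spin": 0, "grip": 0},
    {"dx": 0, "dy": 0, "dz": -0.1, "spin": 0, "grip": 0},
    {"dx": 0, "dy": 0, "dz": -0.1, "spin": 0, "grip": 0},
    {"dx": 0, "dy": 0, "dz": -0.1, "spin": 0, "grip": 0},
    {"dx": 0, "dy": 0, "dz": -0.1, "spin": 0, "grip": 0},
    {"dx": 0, "dy": 0, "dz": -0.1, "spin": 0, "grip": 0},
    {"dx": 0, "dy": 0, "dz": -0.1, "spin": 0, "grip": 0},
    {"dx": 0, "dy": 0, "dz": -0.1, "spin": 0, "grip": 0}
  ]
}}

```text
time_s: 14.45
tcp_pos: [0.5488, 0.279, 0.0159]
eef_rot: [-180.0, 0.0, -135.0]
contact_force: [-0.8, -0.4, 3.9]
gripper_width: 0.0003
```

{"api": "servo_tool", "payload": {
  "targets": [
    {"dx": 0, "dy": 0, "dz": 1, "spin": 0, "grip": 0},
    {"dx": 0, "dy": 0, "dz": 3, "spin": 0, "grip": 0},
    {"dx": 0, "dy": 0, "dz": 6, "spin": 0, "grip": 0},
    {"dx": 0, "dy": 0, "dz": 9, "spin": 0, "grip": 0},
    {"dx": 0, "dy": 0, "dz": 12, "spin": 0, "grip": 0},
    {"dx": 0, "dy": 0, "dz": 15, "spin": 0, "grip": 0},
    {"dx": 0, "dy": -4, "dz": 16, "spin": 0, "grip": 0},
    {"dx": 0, "dy": -8, "dz": 16, "spin": 0, "grip": 0},
    {"dx": 0, "dy": -12, "dz": 16, "spin": 0, "grip": 0},
    {"dx": 0, "dy": -16, "dz": 16, "spin": 0, "grip": 0}
  ]
}}

```text
time_s: 15.28
tcp_pos: [0.5483, 0.1176, 0.1765]
eef_rot: [180.0, 0.1, -134.9]
contact_force: [0.6, -0.1, -0.5]
gripper_width: 0.0005
```

{"api": "servo_tool", "payload": {
  "targets": [
    {"dx": 0, "dy": -3, "dz": 0, "spin": 0, "grip": 0},
    {"dx": 0, "dy": -6, "dz": 0, "spin": 0, "grip": 0},
    {"dx": 0, "dy": -9, "dz": 0, "spin": 0, "grip": 0},
    {"dx": 0, "dy": -12, "dz": 0, "spin": 0, "grip": 0},
    {"dx": 0, "dy": -15, "dz": 0, "spin": 0, "grip": 0},
    {"dx": 0, "dy": -15, "dz": 0, "spin": 0, "grip": 0},
    {"dx": 0, "dy": -15, "dz": 0, "spin": 0, "grip": 0},
    {"dx": 0, "dy": -15, "dz": 0, "spin": 0, "grip": 0},
    {"dx": 0, "dy": -15, "dz": 0, "spin": 0, "grip": 0},
    {"dx": 0, "dy": -15, "dz": 0, "spin": 0, "grip": 0}
  ]
}}

```text
time_s: 16.12
tcp_pos: [0.5488, -0.0301, 0.1758]
eef_rot: [180.0, 0.0, -134.9]
contact_force: [-0.2, -0.3, -1.4]
gripper_width: 0.0002
```

```bash
python3 num.py pics/p14.png; python3 - <<'E'
from plant import r
import cv2,numpy as np
for c in("scene","top"):
    r.capture(c)
    for n in("stand_a","jar","vial","clay"):
        print(c,n,[(round(d["p"],2),np.round(d["extent"]).tolist()) for d in r.cut_out(n,c)][:3])
E
```

```text
16.1167 [ 0.5488 -0.0301  0.1758] [-0.2 -0.3 -1.4]
scene grn 1535 c 431.4 348.8 rows 332 365
top yel 34 c 203.5 268.6 rows 265 272
top grn 376 c 198.8 253.5 rows 195 329
scene stand_a [(0.91, [227.0, 214.0, 291.0, 276.0]), (0.77, [388.0, 305.0, 471.0, 395.0])]
scene jar [(0.79, [348.0, 306.0, 378.0, 354.0])]
scene vial [(0.95, [463.0, 316.0, 488.0, 354.0])]
scene clay [(0.78, [201.0, 230.0, 222.0, 258.0])]
top stand_a [(0.73, [194.0, 227.0, 252.0, 317.0]), (0.64, [369.0, 228.0, 469.0, 314.0])]
top jar [(0.55, [232.0, 224.0, 264.0, 254.0])]
top vial []
top clay [(0.77, [436.0, 219.0, 464.0, 246.0]), (0.47, [235.0, 226.0, 263.0, 256.0]), (0.2, [190.0, 229.0, 251.0, 315.0])]
```

View pics/p14.png

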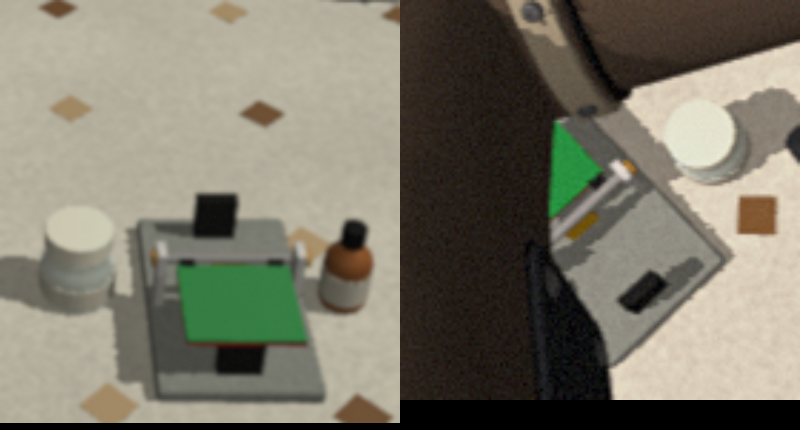

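```bash
python3 -c "
from plant import r
print(r.close_job())"
```

```text
the job is handed in; nothing more can be done
None
```

The red marker's paddle is flipped. It lies flat on the -x side of its stand and shows green. I handed the job in at about 16 s with the arm clear of everything.

I did it in three pushes with the closed fingertips:
1. I pushed the yellow lug towards -x, which raised the leaf to about 42°.
2. I pushed the leaf's green face over the pivot.
3. I lowered the leaf onto the rubber rest, stopping at 3.9 N.

**Last checks:**
- **Paddle:** the edge of the green face is in the scene picture at row 365. My model puts a level leaf at about row 364.
- **Stand, jar, vial and clay:** everything is within a few pixels of where it started in the scene camera. Stand_b was only compared by its outline there; its paddle angle was not measured. The arm passed above it and never touched it.
- **Top camera:** the arm hid the vial and part of the marker stand in the last picture, so only the scene camera confirms them.

**One disagreement:** the visible fingertips sat about 36 mm above the reported TCP in the pictures. The first push at the reported height passed over the lug without touching it. I worked from the visual tip height after that, and the later contacts agreed with it. I did not find the cause.

One move call was refused for missing fields before anything moved.

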